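# Refill the saw's screw rack in reverse order

## Task

Move all four screw canisters from the wooden storage rack into the black rack for the scroll saw, one to each compartment, in the reverse order counted from the racks' white end blocks: the canister that starts next to the white end of the wooden rack goes into the black rack's compartment farthest from its white end, and so on down the row. Keep every canister upright throughout, and leave each standing on the floor of its compartment.

Things in the scene. Friction and masses are not known exactly. Their poses are not given: they have to be found in the camera images.
- red_canister: loose upright screw canister, grey cylinder with a red lid, 39 mm diameter, 95 mm tall, about 0.15 kg, rigid; the lid is the top 23 mm. Origin: centre of its underside; z up along its axis. Starts upright in the red-walled socket, up to 4 mm off its centre.
- yellow_canister: loose upright screw canister, grey cylinder with a yellow lid, 39 mm diameter, 95 mm tall, about 0.15 kg, rigid; the lid is the top 23 mm. Origin: centre of its underside; z up along its axis. Starts upright in the yellow-walled socket, up to 4 mm off its centre.
- green_canister: loose upright screw canister, grey cylinder with a green lid, 39 mm diameter, 95 mm tall, about 0.15 kg, rigid; the lid is the top 23 mm. Origin: centre of its underside; z up along its axis. Starts upright in the green-walled socket, up to 4 mm off its centre.
- blue_canister: loose upright screw canister, grey cylinder with a blue lid, 39 mm diameter, 95 mm tall, about 0.15 kg, rigid; the lid is the top 23 mm. Origin: centre of its underside; z up along its axis. Starts upright in the blue-walled socket, up to 4 mm off its centre.
- red_socket: fixed square socket of the wooden rack, dark wooden floor with red walls, 60 x 60 mm outside, 52 mm inside, 22 mm high, inner floor 4 mm above its origin. It is where the red canister starts and so shows that canister's place in the starting row (the sockets are in a different order every time). Origin: centre of its underside; axes parallel to the wooden rack's.
- yellow_socket: fixed square socket of the wooden rack, dark wooden floor with yellow walls, 60 x 60 mm outside, 52 mm inside, 22 mm high, inner floor 4 mm above its origin. It is where the yellow canister starts and so shows that canister's place in the starting row (the sockets are in a different order every time). Origin: centre of its underside; axes parallel to the wooden rack's.
- green_socket: fixed square socket of the wooden rack, dark wooden floor with green walls, 60 x 60 mm outside, 52 mm inside, 22 mm high, inner floor 4 mm above its origin. It is where the green canister starts and so shows that canister's place in the starting row (the sockets are in a different order every time). Origin: centre of its underside; axes parallel to the wooden rack's.
- blue_socket: fixed square socket of the wooden rack, dark wooden floor with blue walls, 60 x 60 mm outside, 52 mm inside, 22 mm high, inner floor 4 mm above its origin. It is where the blue canister starts and so shows that canister's place in the starting row (the sockets are in a different order every time). Origin: centre of its underside; axes parallel to the wooden rack's.
- wood_rack: fixed wooden storage rack: plank 80 mm (x) by 252 mm (y), 12 mm thick, carrying the four sockets in a row along its y axis, centred at y = -93, -31, +31 and +93 mm; a white end block 45 mm tall stands at its +y end (centre y = +137 mm). Origin: centre of the plank's underside, at table height; z up.
- saw_rack: fixed black plastic tray with grey floors, to be filled, empty at the start: 68 mm (x) by 252 mm (y), 22 mm high; four compartments along its y axis, centred at x = 0, y = -93, -31, +31, +93 mm, each about 57 mm clear both ways; walls and dividers 5 mm thick, inner floor 5 mm above the origin; white end block 45 mm tall at its +y end (centre y = +137 mm). Origin: centre of the underside; z up.

How it is judged:
At the end, for the whole second after the job is handed in: Each canister stands released and still on the floor of its black-rack compartment (underside at most 12 mm above the rack's), within 14 mm of its centre in the rack's x and y, tilted under 0.15 rad; counted from the white ends, starting place 1, 2, 3, 4 is now 4, 3, 2, 1 (((y of red_socket in the frame of wood_rack between -0.113 and -0.073 m and y of red_canister in the frame of saw_rack between 0.079 and 0.107 m) or (y of red_socket in the frame of wood_rack between -0.051 and -0.011 m and y of red_canister in the frame of saw_rack between 0.017 and 0.045 m) or (y of red_socket in the frame of wood_rack between 0.011 and 0.051 m and y of red_canister in the frame of saw_rack between -0.045 and -0.017 m) or (y of red_socket in the frame of wood_rack between 0.073 and 0.113 m and y of red_canister in the frame of saw_rack between -0.107 and -0.079 m)) and x of red_canister in the frame of saw_rack between -0.014 and 0.014 m and z of red_canister in the frame of saw_rack between -0.002 and 0.012 m and angle between each of red_canister, yellow_canister, green_canister, blue_canister's own z axis and vertical below 0.15 rad and linear speed of each of red_canister, yellow_canister, green_canister, blue_canister below 0.02 m/s and angular speed of each of red_canister, yellow_canister, green_canister, blue_canister below 0.3 rad/s and ((y of yellow_socket in the frame of wood_rack between -0.113 and -0.073 m and y of yellow_canister in the frame of saw_rack between 0.079 and 0.107 m) or (y of yellow_socket in the frame of wood_rack between -0.051 and -0.011 m and y of yellow_canister in the frame of saw_rack between 0.017 and 0.045 m) or (y of yellow_socket in the frame of wood_rack between 0.011 and 0.051 m and y of yellow_canister in the frame of saw_rack between -0.045 and -0.017 m) or (y of yellow_socket in the frame of wood_rack between 0.073 and 0.113 m and y of yellow_canister in the frame of saw_rack between -0.107 and -0.079 m)) and x of yellow_canister in the frame of saw_rack between -0.014 and 0.014 m and z of yellow_canister in the frame of saw_rack between -0.002 and 0.012 m and ((y of green_socket in the frame of wood_rack between -0.113 and -0.073 m and y of green_canister in the frame of saw_rack between 0.079 and 0.107 m) or (y of green_socket in the frame of wood_rack between -0.051 and -0.011 m and y of green_canister in the frame of saw_rack between 0.017 and 0.045 m) or (y of green_socket in the frame of wood_rack between 0.011 and 0.051 m and y of green_canister in the frame of saw_rack between -0.045 and -0.017 m) or (y of green_socket in the frame of wood_rack between 0.073 and 0.113 m and y of green_canister in the frame of saw_rack between -0.107 and -0.079 m)) and x of green_canister in the frame of saw_rack between -0.014 and 0.014 m and z of green_canister in the frame of saw_rack between -0.002 and 0.012 m and ((y of blue_socket in the frame of wood_rack between -0.113 and -0.073 m and y of blue_canister in the frame of saw_rack between 0.079 and 0.107 m) or (y of blue_socket in the frame of wood_rack between -0.051 and -0.011 m and y of blue_canister in the frame of saw_rack between 0.017 and 0.045 m) or (y of blue_socket in the frame of wood_rack between 0.011 and 0.051 m and y of blue_canister in the frame of saw_rack between -0.045 and -0.017 m) or (y of blue_socket in the frame of wood_rack between 0.073 and 0.113 m and y of blue_canister in the frame of saw_rack between -0.107 and -0.079 m)) and x of blue_canister in the frame of saw_rack between -0.014 and 0.014 m and z of blue_canister in the frame of saw_rack between -0.002 and 0.012 m); the robot touches nothing.
It fails at once if the red canister is tipped over (more than 0.6 rad from upright) (angle between red_canister's own z axis and vertical above 0.6 rad).
It fails at once if the yellow canister is tipped over (more than 0.6 rad from upright) (angle between yellow_canister's own z axis and vertical above 0.6 rad).
It fails at once if the green canister is tipped over (more than 0.6 rad from upright) (angle between green_canister's own z axis and vertical above 0.6 rad).
It fails at once if the blue canister is tipped over (more than 0.6 rad from upright) (angle between blue_canister's own z axis and vertical above 0.6 rad).
It also fails if it takes over 112 s, if anything falls off the work surface, if the arm or the gripper's body presses on something with over 40 N, if the wrist force passes 120 N, or if a joint passes its speed limit or range.

## Robot

A 6-joint arm with a two-finger parallel gripper is mounted at the origin on the work surface. World frame = base frame: x ahead of the robot, y to its left, z up, the work surface at z = 0. Lengths are in m, angles in rad, forces in N, time in s.
With the tool pointing down it reaches from about 0.325 to 0.9 m from the base axis. Payload 3.5 kg.
Tool frame: the origin (TCP) lies at the very end of the fingers, on their centre line; the grasp point (between the pads) lies 19 mm behind it; z points along the fingers, y is the direction in which the jaws open and shut (so a half turn about z gives the same grasp; the last joint's range is limited). The gripper opens to 85 mm and grips with 20 to 120 N. Pads are 22 mm wide; open, the fingers measure 114 mm over their backs; the gripper's body (76 mm by 85 mm) begins 54 mm behind the grasp point. The pads swing forward as they close: fully open they stand 13 mm farther back than shut.
Start: joints at [-1.277, 0.276, -0.026, 1.268, 0, 1.467], TCP at [0.242, -0.576, 0.231] pointing down, gripper open.
Joint ranges: [-3.12, 3.12], [-0.85, 1.88], [-1.08, 1.24], [-1.95, 2.15], [-1.57, 1.53], [-3.14, 3.14]. Speed limits (rad/s): [2.57, 2.57, 3.14, 3.14, 3.14, 3.14].

## Interface

Orientations are given as a 3x3 rotation matrix whose columns are the frame's x, y, z axes.
In Python, from rig import env gives the robot as it stands. The module is installed in compiled form; this text tells all that it offers. Calls block until the motion is done:
- env.goto(position, orientation): joint-space move of the TCP to a pose.
- env.move_linear(position, orientation=None, rate=0.15, force_limit=None): straight line of the TCP; orientation=None keeps the orientation; rate is the mean speed in m/s. With force_limit (N) it stops when the force on the tool has changed by that much, and returns True; else False.
- env.movej(angles): joint-space move.
- env.move_gripper(opening): finger opening in m; the grip force is fixed at half the most; returns when the fingers have stopped.
- env.sleep(seconds).
- env.ik(position, orientation): joint angles nearest the present ones, or None.
- env.observe(): the state.
- env.get_image(name): name is "side" or "top" or "wrist"; returns the picture (400x640x3 uint8, blue, green, red); there is no depth.
- env.camera_params(name): a dict with "intrinsics" (3x3 intrinsics, pixels), "D" ([k1, k2, p1, p2, k3] as OpenCV has them; the pictures are not rectified), "R" (3x3) and "t" (3): a world point X has camera coordinates R X + t. Camera axes: x right, y down, z forward; pixel columns grow to the right and rows downward; lengths in m; the calibration is good to about 2 mm. A picture is of the moment at which its call begins: read the wrist's pose just before it. camera_params takes no time and is no camera call; for the wrist camera it gives the pose at the moment of the call.
A pose or a line that the arm cannot do raises env.MotionError and nothing moves.
- env.sign_off(): hands the job in, once; it reports no verdict.
Trained networks look in the newest picture that a camera, given by its name, has taken for a name from the list of things; names that differ only in an ending like _2 or _b are one class to them, and where a whole thing is asked for, a point or a joint stands for the part that bears it (a point fixed in the world has none). Each returns a list of dicts, best first, with "confidence" (0 to 1); they miss things now and then, are a little off and sometimes report something else, mostly with a low value. They report only what shows in the picture. A call takes as long as a camera call.
- env.search_frame(camera, target): "xyz" ([x, y, z] in m, in world coordinates, good to about 4 mm: the middle of the surface that is visible of it).
- env.cut_out(camera, target): "mask" (400x640 bool, what is visible of it).
- env.spot_point(camera, target): "xyz" ([x, y, z] in m, in world coordinates, good to about 4 mm: a listed point, or the origin of a listed thing).
The state is a dict: "t": time; "joint_positions": joint angles; "joint_vel": joint speeds; "effort": joint torques, N m; "tool_pos": TCP position; "ee_rot": TCP orientation; "wrist_force": force on the tool from outside, world axes, zero at the start; "moment": the same for the moment, N m; "grip_width": finger opening in m.
Only numpy, scipy, OpenCV 4.12 (cv2) and the standard library are available. Lean on these libraries where they do the work, as an engineer would, in place of code of your own. Each camera call takes 0.05 s, during which the arm holds its last target. There are 200 camera calls.

## Working session

There is one attempt and no reset: what is moved stays moved. The work goes in short steps, each a Python script; the robot and the scene stay as the last script left them, time stands still between calls to the robot, and variables do not carry over. Pictures are saved under pics/ and viewed, about 12 in all and at most 16, crops included, and the job is handed in when it is done.

```bash
mkdir -p pics; ls; python3 - <<'E'
from rig import env
import cv2, numpy as np
for c in ("top","side"):
    im=env.get_image(c); cv2.imwrite(f"pics/{c}0.png",im)
    p=env.camera_params(c); print(c,p)
    for n in ["red_canister","yellow_canister","green_canister","blue_canister","red_socket","yellow_socket","green_socket","blue_socket","wood_rack","saw_rack"]:
        r=env.spot_point(c,n)
        print(n,[(np.round(d["xyz"],3).tolist(),round(d["confidence"],2)) for d in r[:2]])
print(env.observe())
E
```

```text
pics
top {'intrinsics': array([[458.05111061,   0.        , 317.81963283],
       [  0.        , 458.05111061, 196.59506377],
       [  0.        ,   0.        ,   1.        ]]), 'D': array([-0.06906789,  0.        ,  0.        ,  0.        ,  0.        ]), 'R': array([[ 0.02494014, -0.99961715,  0.01198054],
       [-0.99512929, -0.02596791, -0.09509663],
       [ 0.09537133, -0.00955047, -0.99539595]]), 't': array([-0.02830325,  0.52328829,  0.96494226])}
red_canister [([0.535, 0.282, 0.018], 0.65)]
yellow_canister [([0.504, 0.106, 0.015], 0.88)]
green_canister [([0.524, 0.223, 0.021], 0.82)]
blue_canister [([0.514, 0.163, 0.017], 0.73)]
red_socket [([0.537, 0.288, 0.014], 0.86), ([0.514, 0.168, 0.016], 0.27)]
yellow_socket [([0.505, 0.1, 0.016], 0.73)]
green_socket [([0.527, 0.227, 0.013], 0.62)]
blue_socket [([0.514, 0.164, 0.008], 0.68), ([0.524, 0.223, 0.021], 0.15)]
wood_rack [([0.521, 0.191, -0.001], 0.96)]
saw_rack [([0.544, -0.242, -0.002], 0.9), ([0.525, 0.224, 0.02], 0.36)]
side {'intrinsics': array([[443.95009724,   0.        , 326.20063591],
       [  0.        , 443.95
[... 956 characters left out ...]
.26803513e+00,
        2.14019832e-05,  1.46739058e+00]), 'joint_vel': array([ 0.00059419, -0.0008383 ,  0.00108224,  0.0005318 ,  0.00023526,
        0.00046798]), 'effort': array([ 4.13306516e-04, -4.45499969e+01,  2.95571172e+01,  8.45630620e-04,
       -1.70221965e-04, -6.48752135e-06]), 'tool_pos': array([ 0.24153202, -0.5764256 ,  0.23130312]), 'ee_rot': array([[ 9.22302093e-01,  3.86469726e-01,  4.39857552e-06],
       [ 3.86469726e-01, -9.22302091e-01,  5.94437704e-05],
       [ 2.70300331e-05, -5.31251976e-05, -9.99999998e-01]]), 'wrist_force': array([-0.64005398, -0.27298337, -0.09778682]), 'moment': array([-0.03045838,  0.03453134, -0.00260655]), 'grip_width': 0.08593471729567843}
```

View pics/top0.png

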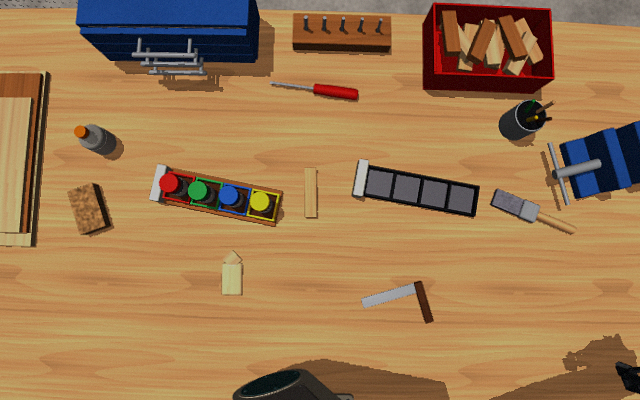

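View pics/side0.png

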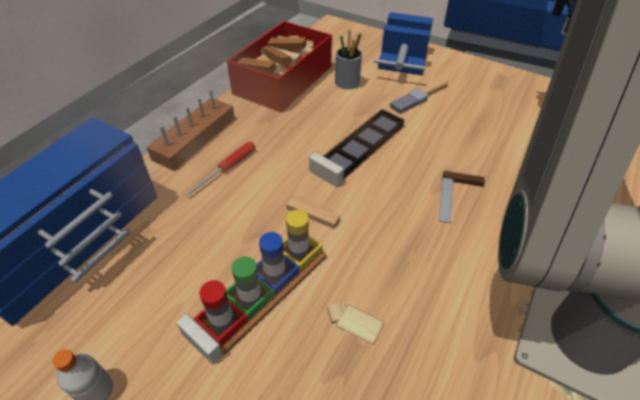

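The top view shows the wooden rack's lids from the white end as red (170,183), green (198,190), blue (230,196) and yellow (260,203). The black rack is empty with its white end at (360,178). So from the black rack's white end the order must be yellow, blue, green, red. Next I'll refine the poses by model fitting.

```bash
cat > h.py <<'E'
from rig import env
import cv2, numpy as np
from scipy.optimize import minimize
S=4
def box(cx,cy,z0,z1,hx,hy):
    return np.array([[cx+a*hx,cy+b*hy,z] for a in(-1,1) for b in(-1,1) for z in(z0,z1)],float)
th=np.linspace(0,2*np.pi,24,endpoint=False)
def cyl(z0,z1,r=.0195): return np.array([[r*np.cos(t),r*np.sin(t),z] for z in(z0,z1) for t in th])
SAW=[box(0,0,0,.022,.034,.126),box(0,.137,0,.045,.034,.011)]
LID=[cyl(.072,.095)]
def render(parts,p,z,P,yaw):
    m=np.zeros((400*S,640*S),np.uint8); c,s=np.cos(yaw),np.sin(yaw)
    for q in parts:
        w=q@np.array([[c,s,0],[-s,c,0],[0,0,1]])+[p[0],p[1],z]
        uv=cv2.projectPoints(w,cv2.Rodrigues(P["R"])[0],P["t"],P["intrinsics"],P["D"])[0]
        cv2.fillConvexPoly(m,cv2.convexHull(((uv+.5)*S-.5).round().astype(np.int32)),1)
    return m
def fit(parts,mask,p0,z,P,useyaw):
    M=cv2.resize(mask.astype(np.uint8),None,fx=S,fy=S,interpolation=cv2.INTER_NEAREST)
    def f(v):
        m=render(parts,v,z,P,v[2]*10 if useyaw else 0)
        return 1-(m&M).sum()/max(1,(m|M).sum())
    n=3 if useyaw else 2
    sim=np.vstack([p0[:n]]+[np.array(p0[:n])+.006*np.eye(n)[i] for i in range(n)])
    r=minimize(f,p0[:n],method="Nelder-Mead",options=dict(initial_simplex=sim,xatol=1e-4,fatol=1e-4))
    x=r.x.copy()
    if useyaw: x[2]*=10
    return x,1-r.fun
def lidmask(im,cut,name):
    hsv=cv2.cvtColor(im,cv2.COLOR_BGR2HSV); h=hsv[...,0].astype(int)
    hue=dict(red=0,yellow=28,green=60,blue=115)[name]
    d=abs((h-hue+90)%180-90)
    return cut&(d<14)&(hsv[...,1]>110)
COL=["red","yellow","green","blue"]
E
python3 - <<'E'
from h import *
g=dict(red=(.536,.282),yellow=(.503,.105),green=(.522,.223),blue=(.514,.162))
for c in ("top","side"):
    im=env.get_image(c);P=env.camera_params(c)
    r=env.cut_out(c,"saw_rack")
    print(c,"saw",fit(SAW,r[0]["mask"],[.545,-.243,-.017],0,P,True),round(r[0]["confidence"],2))
    for n in COL:
        r=env.cut_out(c,n+"_canister")
        if not r: print(n,"none");continue
        r=[k for k in r if lidmask(im,k["mask"],n).sum()>20]
        m=lidmask(im,r[0]["mask"],n)
        print(n,m.sum(),fit(LID,m,g[n],.016,P,False))
print(env.observe()["t"])
E
```

```text
top saw (array([ 0.54478094, -0.2407804 , -0.16303903]), np.float64(0.964453165960124)) 0.62
red 338 (array([0.53620037, 0.28386665]), np.float64(0.895497311827957))
yellow 330 (array([0.50445898, 0.10238672]), np.float64(0.940682606315021))
green 333 (array([0.52242748, 0.22516317]), np.float64(0.9260937772354889))
blue 324 (array([0.51507026, 0.16299708]), np.float64(0.9268643306379155))
side saw (array([ 0.54273497, -0.24039671, -0.16509211]), np.float64(0.9546825380974255)) 0.76
red 658 (array([0.53446024, 0.28426169]), np.float64(0.8984306887532694))
yellow 545 (array([0.50239062, 0.10085156]), np.float64(0.9172003145713965))
green 416 (array([0.52329737, 0.22468617]), np.float64(0.646353449970513))
blue 451 (array([0.51380316, 0.16149472]), np.float64(0.767655979202773))
1.7
```

The two cameras agree within 2 mm on the saw rack and on every canister. Moving red first.

```bash
cat > mv.py <<'E'
from h import *
SAWP=np.array([.5438,-.2406]); SY=-.164; WY=-.170
PICK=dict(red=(.5355,.2840),yellow=(.5035,.1017),green=(.5226,.2250),blue=(.5145,.1625))
SLOT=dict(red=-.093,green=-.031,blue=.031,yellow=.093)
def ori(yaw,s=SGN if 'SGN' in globals() else 1):
    y=s*np.array([np.cos(yaw),np.sin(yaw),0]); z=np.array([0,0,-1.])
    return np.c_[np.cross(y,z),y,z]
def bestori(xy,yaw):
    best=None
    for s in(1,-1):
        q=env.ik([*xy,.2],ori(yaw,s))
        if q is not None and (best is None or abs(q[5])<abs(best[0])): best=(q[5],s)
    return ori(yaw,best[1]),best
def move(n,up=.2):
    p=PICK[n]; R,b=bestori(p,WY); print(n,b)
    env.goto([*p,up],R)
    env.move_linear([*p,.066],rate=.12)
    env.move_gripper(0.03); print("grip",env.observe()["grip_width"])
    env.move_linear([*p,up],rate=.12)
    t=SAWP+SLOT[n]*np.array([-np.sin(SY),np.cos(SY)]); R,b=bestori(t,SY); print(b)
    env.goto([*t,up],R); print("held",env.observe()["grip_width"])
    env.move_linear([*t,.066],rate=.12)
    hit=env.move_linear([*t,.050],rate=.03,force_limit=4)
    o=env.observe(); print("hit",hit,o["tool_pos"],o["wrist_force"])
    env.move_gripper(.085)
    env.move_linear([*t,up],rate=.15); print("t",env.observe()["t"])
E
sed -i 's/,s=SGN.*):/,s=1):/' mv.py
python3 - <<'E'
from mv import *
move("red")
for c in("top","side"): cv2.imwrite(f"pics/{c}1.png",env.get_image(c))
E
```

```text
red (np.float64(-1.0197794506729871), -1)
grip 0.037735801934556744
(np.float64(1.0700443310432401), 1)
held 0.03768805854162042
hit True [ 0.52905223 -0.33283003  0.05559895] [0.11844434 0.76942094 3.67666086]
t 13.4667
```

View pics/side1.png

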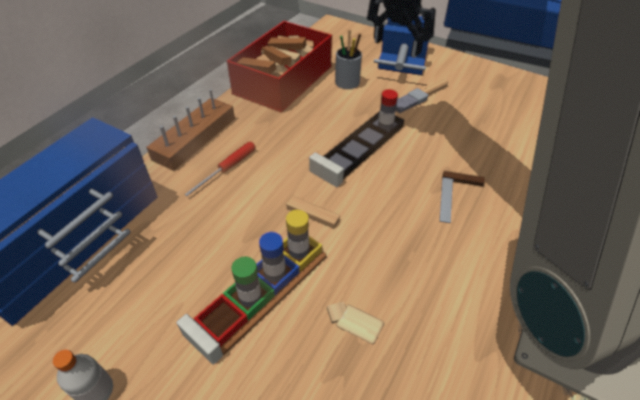

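The red canister stands at (389,105) in the far compartment, and the other three are undisturbed. It touched down with its underside at about 5.6 mm, which matches the compartment floor. Continuing with the rest.

```bash
python3 - <<'E'
from mv import *
for n in("green","blue","yellow"):
    move(n)
    if env.observe()["grip_width"]<.08: break
env.goto([.40,.2,.3],ori(WY,-1))
g={n:SAWP+SLOT[n]*np.array([-np.sin(SY),np.cos(SY)]) for n in COL}
for c in("top","side"):
    im=env.get_image(c); cv2.imwrite(f"pics/{c}2.png",im); P=env.camera_params(c)
    for n in COL:
        for k in env.cut_out(c,n+"_canister"):
            m=lidmask(im,k["mask"],n)
            if m.sum()>20:
                x,q=fit(LID,m,g[n],.005,P,False); d=x-g[n]
                print(c,n,"offset in rack mm",1e3*np.array([np.cos(SY)*d[0]+np.sin(SY)*d[1],-np.sin(SY)*d[0]+np.cos(SY)*d[1]]),round(q,2)); break
E
```

```text
green (np.float64(-1.1078483486266801), -1)
grip 0.037563433467223156
(np.float64(1.161312779579915), 1)
held 0.03773253937013561
hit True [ 0.53924262 -0.2715561   0.05560997] [-0.60206669 -0.11783133  4.90075361]
t 23.9
blue (np.float64(-1.2147011117977045), -1)
grip 0.03735399431735096
(np.float64(1.2593678075992685), 1)
held 0.037674456922641306
hit True [ 0.54942052 -0.21032555  0.05560337] [-0.88254324 -0.2550111   3.77758545]
t 34.425
yellow (np.float64(-1.32739153640118), -1)
grip 0.0375821724041305
(np.float64(1.3628172753011434), 1)
held 0.03758868643243583
hit True [ 0.55953328 -0.1490969   0.05557365] [-0.27858863 -0.16330199  4.89970216]
t 45.2917
top red offset in rack mm [-1.07987653  2.00572456] 0.91
top yellow offset in rack mm [-1.16022633  2.11879012] 0.94
top green offset in rack mm [-0.21255569  1.36040909] 0.93
top blue offset in rack mm [9.55514668e-05 4.45661120e-01] 0.93
side red offset in rack mm [-3.43043867  3.19914738] 0.85
side green offset in rack mm [ 0.42945165 -5.17906482] 0.68
side blue offset in rack mm [ -6.03554465 -10.70842838] 0.2
```

```bash
python3 -c "
import cv2,numpy as np
a=cv2.imread('pics/top2.png')[130:250,320:520];b=cv2.imread('pics/side2.png')[60:240,270:500]
cv2.imwrite('pics/both2.png',np.vstack([cv2.resize(a,(600,280)),cv2.resize(b,(600,320))]))"
```

```text
(no output)
```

View pics/both2.png

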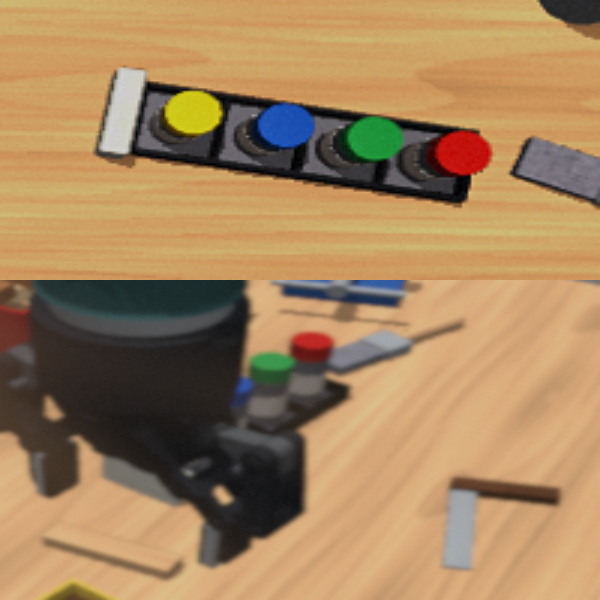

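The top crop shows yellow, blue, green and red from the white end, one upright in each compartment and within 2.5 mm of centre. In the side view the gripper hides yellow and most of blue, so its green and blue offsets (low fit overlap) are not trustworthy. The arm is clear of everything, so I'm handing in.

```bash
python3 -c "
from rig import env
env.sign_off(); print(env.observe()['t'])"
```

```text
the job is handed in; nothing more can be done
the job is handed in; nothing more can be done
```

I moved all four canisters into the black rack in reverse order and handed the job in. Counted from the white end, they now stand yellow, blue, green, red; they started as red, green, blue, yellow. The last canister was down at 45 s of the 112 s allowed, and I handed in shortly after.

**Checks that passed:**
- **Grip:** it measured about 37.5 mm on every canister and held through each move.
- **Floor contact:** each canister touched down with its underside at about 5.6 mm, against a compartment floor at 5 mm.
- **Position:** the final top-camera fit put every lid within 2.5 mm of its compartment centre, with good overlap (0.91–0.94). The top picture showed all four upright.

**Check that was not clean:** the parked gripper partly blocked the final side view.
- Red fitted there at up to 3.4 mm off centre.
- Green (5 mm off, overlap 0.68) and blue (12 mm off, overlap 0.2) disagreed with the top camera. I put that down to the gripper hiding the lids.
- Yellow was not visible from the side.
- I did not retake the side picture before handing in.

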